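Shut the pool-ball box past its spring catch

ROBOT

A 7-joint arm with a two-finger parallel gripper is mounted at the origin on the work surface. World frame = base frame: x ahead of the robot, y to its left, z up, the work surface at z = 0. Lengths are in m, angles in rad, forces in N, time in s.
With the tool pointing down it reaches from about 0.425 to 0.875 m from the base axis. Payload 9.9 kg.
Tool frame: the origin (TCP) lies midway between the tips of the shut fingers; the grasp point (between the pads) lies 19 mm behind it; z points along the fingers, y is the line along which they close (so a half turn about z gives the same grasp; the last joint's range is limited). The gripper opens to 85 mm and grips with 20 to 120 N. Pads are 22 mm wide; open, the fingers measure 114 mm over their backs; the gripper's body (76 mm by 85 mm) begins 54 mm behind the grasp point. The pads swing forward as they close: fully open they stand 13 mm farther back than shut.
Start: joints at [1.204, 0.576, 0.025, 1.437, -0.015, 1.129, -0.057], TCP at [0.188, -0.648, 0.231] pointing down, gripper open.
Joint ranges: [-2.76, 2.76], [-0.34, 2.15], [-1.52, 1.57], [0.19, 2.46], [-1.09, 4.23], [0.17, 1.99], [-2.82, 2.82]. Speed limits (rad/s): [2.22, 2.22, 3.01, 3.01, 3.14, 3.14, 3.14].

INTERFACE

Orientations are given as a 3x3 rotation matrix whose columns are the frame's x, y, z axes.
In Python, from station import robot gives the robot as it stands.
- The arm moves only by the shell command python3 -m inch 'ROWS' [OPENING] [FORCE]. ROWS is JSON, a list of rows, each an object of numbers: "x", "y", "z": the shift along the tool's x, y, z in m; "ax", "ay", "az": the turn, a rotation vector about the tool's x, y, z in degrees. In form: [{"x": .., "y": .., "z": .., "ax": .., "ay": .., "az": ..}, ...]. A call has 1 to 12 rows; each row is the pose to reach, as a shift and turn from the pose commanded when the call began, along the tool's axes at that moment; what a row does not reach only later rows make up. A row lasts 1/10 s, in which the tool goes at most 50 mm and 8.59 degrees, less where a joint would pass 70% of its speed; a pose out of reach is approached as far as the arm can. A call with a gripper value outside its range is refused whole. OPENING is the opening, from 0 (shut) to 1 (fully open), set as the call begins (- or left out, the last holds). The fingers move at their own pace and stop on an object; FORCE is the grip in N (left out, the last holds). Time passes only in rows, so rows that repeat a pose let the fingers close. It gives the time, the measured TCP pose, the force, the opening and the grip force at its end, in the units of the state.
- robot.read_state(): the state, without advancing time (a new reading comes with each control period).
- robot.grab_frame(name): name is "scene" or "top" or "wrist"; returns a dict with "image" (384x512x3 uint8, red, green, blue), "z_map" (384x512 float32, m along the optical axis (not along the pixel's ray), 0 where there is no reading), "K" (3x3 intrinsics, pixels), "position" and "rotation" of the camera in the world. Camera axes: x right, y up, looking along -z (the intrinsics and any distortion apply to the point x, -y, -z); pixel columns grow to the right and rows downward; lengths in m; the calibration is good to about 2 mm. A picture is of the moment at which its call begins.
- robot.sign_off(): hands the job in; it is judged then, once.
Trained networks look in the newest picture that a camera, given by its name, has taken for a name from the list of things; names that differ only in an ending like _2 or _b are one class to them, and where a whole thing is asked for, a point or a joint stands for the part that bears it (a point fixed in the world has none). Each returns a list of dicts, best first, with "score" (0 to 1); they miss things now and then, are a little off and sometimes report something else, mostly with a low value. They report only what shows in the picture. A call takes as long as a camera call.
- robot.look_for(camera, name): "at" ([column, row] as shares, 0 to 1, of the picture: columns of its width, rows of its height, amid what is visible of it).
The state is a dict: "time_s": time; "q": joint angles; "joint_vel": joint speeds; "effort": joint torques, N m; "tool_pos": TCP position; "tcp_rot": TCP orientation; "ft_force": force on the tool from outside, world axes, zero at the start; "torque": the same for the moment, N m; "grip_width": finger opening in m; "finger_force": force on a finger pad.
Only numpy, scipy, OpenCV 4.12 (cv2) and the standard library are available. Lean on these libraries where they do the work, as an engineer would, in place of code of your own. Each camera call takes 0.05 s, during which the arm holds its last target. There are 200 camera calls.

TASK

Shut the sliding lid of the wooden pool-ball box: with the fingertips press the steel spring catch on its front ledge down and hold it there while you push the lid's upright tab past it, until the lid is fully home, then let the catch spring up behind it so that the lid is locked. Only press and push, without forcing anything; do not lift, carry or shift the other things around it.

Things in the scene. Friction and masses are not known exactly. Their poses are not given: they have to be found in the camera images.
- box: Dark wooden pool-ball box fixed to the table: 160 mm in its x, 300 mm in its y, 75 mm high, end stop at its +y end. Origin: centre of its underside; -x is its front (robot's side), y the lid's travel, z up. A ledge 45 mm high along its front, x = -80 to -145 mm, carries the spring catch.
- lid (a joint): Plywood lid, top at 87 mm, slides along box y and stays where left (friction 1.5 N). 0 = shut against the end stop; value = how far it is open towards box -y (m); starts 0.06 to 0.11. The steel ear at the foot of its tab meets the raised catch at 0.036 and is past it below 0.004.
- tab (a point): Centre of the flat -y face of the lid's upright steel tab over the ledge (push it to box +y to shut the lid). Tab: x = -140 to -84 mm in the box frame, 8 mm thick in y, lower edge 78 mm, top 112 mm above the table. At lid 0 the point is at (-120, 54, 95) mm in the box frame.
- paddle (a point): Centre of the top of the catch's steel thumb plate (40 mm in box x, 80 in y); when up at (-120, 19, 72) mm in the box frame. Beside it towards the box a lug (x = -98 to -82, y = 36 to 46, top 85 mm) blocks the lid's ear. The tab passes 6 mm over the plate: a fingertip pressing on the plate can push the tab with its side.
- catch (a joint): Spring catch: 0 = up, grows to 0.014 m as the plate is pressed down; 2.6 N starts it, 5.7 N bottoms it; springs up when let go. The lug clears the lid's ear when pressed more than 0.010; with the ear above it the lug is kept down at about 0.008.
- chalk_ledge: 23 mm cube of cue chalk, lying on the +y end of the box's front ledge; origin under its centre
- chalk_table: 23 mm cube of cue chalk on the table in front of the box; origin under its centre
- remote: black TV remote, 45 x 160 x 18 mm, lying on the table; origin under its centre
- mug: white mug, 80 mm wide, 95 mm high; origin under its centre
- can: drinks can, 66 mm wide, 115 mm high; origin under its centre
- dice_cup: dark wooden cup, 76 mm wide, 80 mm high; origin under its centre

How it is judged:
On the way, in this order (a step that is already met when the one before it is completed fails the run):
1. the catch is pressed down while the lid is still on the open side of it (value of joint catch above 0.01 m and value of joint lid above 0.033 m), for 0.1 s.
2. the lid's ear slides over the held-down catch (value of joint catch above 0.006 m and value of joint lid between 0.004 and 0.028 m), for 0.05 s.
At the end, for the whole second after the job is handed in: the lid is shut to within 5 mm and at rest, and the catch has sprung up behind its ear (less than 3 mm down) (value of joint lid below 0.005 m and value of joint catch below 0.003 m and velocity of joint lid between -0.005 and 0.005 m/s); the robot touches nothing.
It fails at once if the box, its lid or its catch is forced: more than 60 N from the robot (contact force between any of the fingers, the arm and box above 60 N).
It fails at once if another thing on the table is shifted, lifted or carried by more than 25 mm (distance of any of chalk_ledge, chalk_table, remote, mug, can, dice_cup from where it was at the start of the episode above 0.025 m).
It fails at once if another thing on the table is tipped over (angle between any of chalk_ledge, chalk_table, remote, mug, can, dice_cup's own z axis and vertical above 0.6 rad).
It also fails if it takes over 35 s, if anything falls off the work surface, if the arm or the gripper's body presses on something with over 40 N, if the wrist force passes 120 N, or if a joint passes its speed limit or range.

## Working session

There is one attempt and no reset: what is moved stays moved. The work goes in short steps, Python scripts to look and compute and a shell command to move; the robot and the scene stay as the last step left them, time stands still between calls to the robot, and variables do not carry over. Pictures are saved under pics/ and viewed, at most 10 in all, crops included, and the job is handed in when it is done.

```bash
mkdir -p pics; cat > h.py <<'E'
import numpy as np, cv2
from station import robot
def world(f,u,v,z=None):
    K=f["K"]; d=f["z_map"][int(round(v)),int(round(u))] if z is None else z
    p=np.array([(u-K[0,2])/K[0,0]*d,-(v-K[1,2])/K[1,1]*d,-d])
    return f["rotation"]@p+f["position"]
def cloud(f):
    K=f["K"];d=f["z_map"];v,u=np.mgrid[:d.shape[0],:d.shape[1]]
    P=np.stack([(u-K[0,2])/K[0,0]*d,-(v-K[1,2])/K[1,1]*d,-d],-1)
    return P@f["rotation"].T+f["position"]
E
python3 - <<'E'
from h import *
ims=[]
for c in("scene","top"):
    f=robot.grab_frame(c); np.save(f"{c}.npy",f,allow_pickle=True); ims.append(f["image"][:,:,::-1])
    print(c,f["position"].round(3),f["rotation"].round(2).tolist(),f["K"].round(1).tolist())
    for n in["box","lid","tab","paddle","catch","chalk_ledge","remote","mug","can","dice_cup"]:
        r=robot.look_for(c,n)
        for o in r[:2]:
            u,v=o["at"][0]*512,o["at"][1]*384
            print(n,round(o["score"],2),int(u),int(v),world(f,min(u,511),min(v,383)).round(3))
    cv2.imwrite(f"pics/{c}.png",cv2.resize(ims[-1],(768,576)))
s=robot.read_state();print(s["tool_pos"],np.array(s["tcp_rot"]).round(3).tolist(),s["time_s"],s["ft_force"])
E
```

```text
scene [1.217 0.129 0.838] [[-0.13, -0.76, 0.64], [0.99, -0.11, 0.07], [0.01, 0.65, 0.76]] [[401.2, 0.0, 258.6], [0.0, 401.2, 194.4], [0.0, 0.0, 1.0]]
box 0.81 269 221 [0.665 0.094 0.089]
box 0.33 319 185 [0.468 0.213 0.016]
lid 0.58 250 210 [0.636 0.046 0.086]
paddle 0.52 291 184 [0.523 0.138 0.07 ]
catch 0.72 294 185 [0.528 0.146 0.072]
remote 0.87 314 181 [0.458 0.201 0.018]
remote 0.68 248 207 [0.627 0.041 0.086]
mug 0.73 382 214 [0.608 0.358 0.09 ]
can 0.86 368 246 [0.715 0.315 0.107]
dice_cup 0.61 209 161 [ 0.446 -0.097  0.041]
top [0.442 0.044 0.789] [[-0.17, 0.96, -0.2], [-0.98, -0.17, 0.03], [-0.01, 0.2, 0.98]] [[353.8, 0.0, 253.8], [0.0, 353.8, 190.9], [0.0, 0.0, 1.0]]
box 0.83 224 187 [0.605 0.079 0.085]
lid 0.76 245 172 [0.627 0.033 0.089]
tab 0.71 246 171 [0.628 0.03  0.087]
paddle 0.83 197 230 [0.529 0.149 0.07 ]
catch 0.75 202 233 [0.52  0.139 0.073]
catch 0.51 314 239 [ 0.474 -0.092  0.006]
chalk_ledge 0.51 162 239 [0.525 0.222 0.067]
remote 0.77 185 268 [0.461 0.193 0.02 ]
mug 0.66 97 230 [0.576 0.377 0.006]
can 0.72 110 174 [0.665 0.298 0.108]
dice_cup 0.63 316 240 [ 0.469 -0.096  0.006]
[ 0.18835282 -0.648188    0.23128706] [[0.96, 0.279, 0.0], [0.279, -0.96, 0.0], [0.0, -0.0, -1.0]] 1.1 [-0.28357784  0.87578873  1.15771785]
```

View pics/top.png

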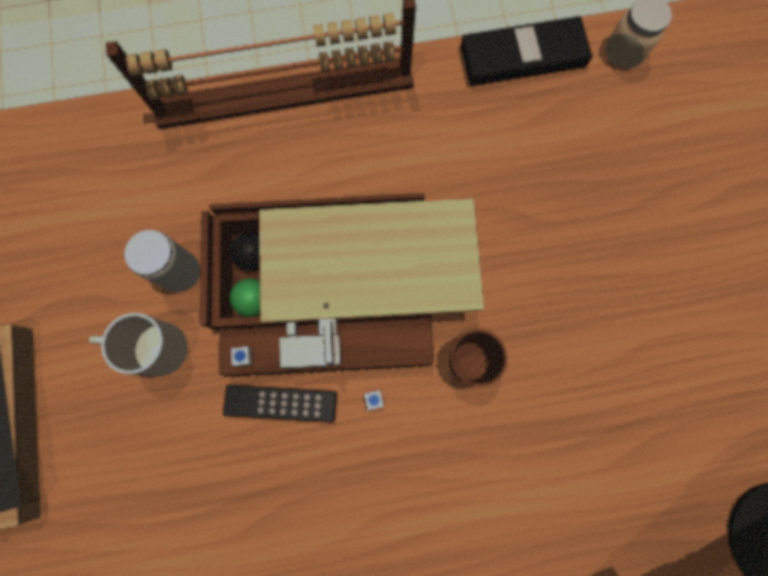

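View pics/scene.png

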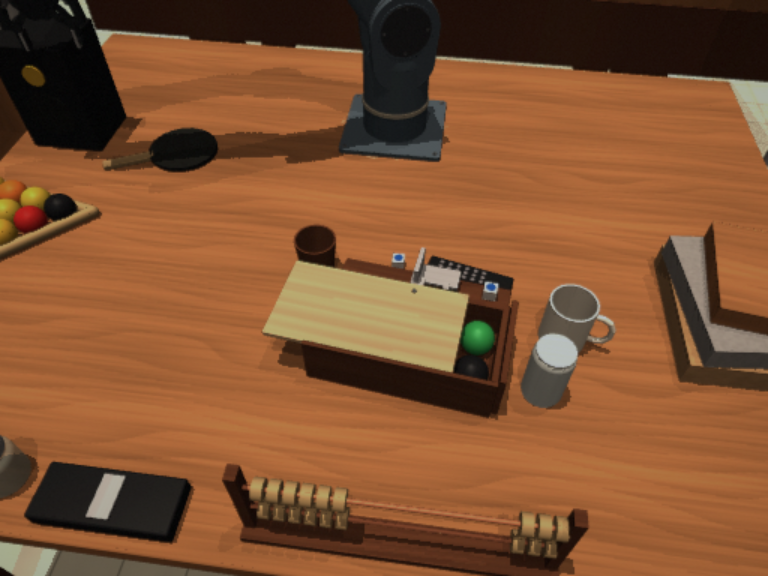

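```bash
python3 - <<'E'
from h import *
f=np.load("top.npy",allow_pickle=True).item();g=np.load("scene.npy",allow_pickle=True).item()
for n,q in(("top",f),("scene",g)):
    P=cloud(q).reshape(-1,3); ok=(q["z_map"].ravel()>0)
    P=P[ok]; P=P[(P[:,0]>.4)&(P[:,0]<.85)&(P[:,1]>-.25)&(P[:,1]<.28)]
    for lo,hi in((.081,.092),(.066,.0765),(.04,.05),(.097,.116)):
        m=P[(P[:,2]>lo)&(P[:,2]<hi)]
        r=cv2.minAreaRect((m[:,:2]*1000).astype(np.float32)); print(n,lo,len(m),np.median(m[:,2]).round(4),r)
E
```

```text
top 0.081 11540 0.0874 ((588.9739990234375, 64.781005859375), (404.5840148925781, 266.81195068359375), 82.86231231689453)
top 0.066 1717 0.0732 ((588.5118408203125, 62.348846435546875), (417.0902404785156, 215.9633026123047), 75.70587158203125)
top 0.04 3693 0.0455 ((583.544677734375, 62.358062744140625), (401.6177673339844, 217.5074462890625), 78.58207702636719)
top 0.097 155 0.112 ((666.1392211914062, 126.78701782226562), (231.36029052734375, 256.5847473144531), 55.43690490722656)
scene 0.081 7082 0.0861 ((593.07275390625, 69.85719299316406), (393.0531005859375, 264.2230224609375), 82.99633026123047)
scene 0.066 1210 0.0719 ((588.9764404296875, 64.65151977539062), (403.4315490722656, 271.201904296875), 83.14372253417969)
scene 0.04 1336 0.0444 ((591.6755981445312, 66.28245544433594), (398.6398010253906, 265.2752685546875), 82.76541137695312)
scene 0.097 78 0.11 ((622.6345825195312, 142.042236328125), (258.32659912109375, 31.969425201416016), 21.262353897094727)
```

Top view: the box's +y end is at the left of the picture. The plate is at about (302,351), the tab at (328,342), the lug at (291,328), the ledge chalk at (240,355) and the dice cup at (477,360). Next I fit the frame.

```bash
python3 - <<'E'
from h import *
for n in("top","scene"):
    q=np.load(n+".npy",allow_pickle=True).item()
    P=cloud(q); h=cv2.cvtColor(q["image"],cv2.COLOR_RGB2HSV)
    near=(P[...,0]>.42)&(P[...,0]<.85)&(P[...,1]>-.2)&(P[...,1]<.26)&(q["z_map"]>0)
    m=near&(P[...,2]>.082)&(P[...,2]<.092)&(h[...,2]>110)
    m=cv2.morphologyEx(m.astype(np.uint8),cv2.MORPH_OPEN,np.ones((7,7)))>0
    r=cv2.minAreaRect((P[m][:,:2]*1000).astype(np.float32)); print(n,"lid",r)
    th=np.deg2rad(r[2]);th=th if abs(th)<.8 else th-np.pi/2
    R=np.array([[np.cos(th),-np.sin(th)],[np.sin(th),np.cos(th)]]); print("yaw",np.rad2deg(th))
    bright=near&(h[...,1]<70)&(h[...,2]>110)
    L=P[...,:2]@R  # in box axes
    lc=np.array(r[0])/1000@R
    for nm,lo,hi in(("plate",.066,.0765),("tabtop",.1,.116),("lug",.079,.089)):
        k=bright&(P[...,2]>lo)&(P[...,2]<hi)&(L[...,0]<lc[0]-.07)
        nn,lab,st,ce=cv2.connectedComponentsWithStats(k.astype(np.uint8))
        for i in range(1,nn):
            if st[i,4]<6: continue
            p=L[lab==i]; a,b=np.percentile(p,[2,98],axis=0)
            print(nm,st[i,4],ce[i].round(),"box-ax lo",a.round(4),"hi",b.round(4),"z",np.median(P[...,2][lab==i]).round(4),"world c",(R@((a+b)/2)).round(4))
    k=near&(P[...,2]>.035)&(L[...,0]>lc[0]-.2)
    # box end (+y) extents at wall top
    k=near&(P[...,2]>.068)&(P[...,2]<.08)&(L[...,0]>lc[0]-.075)&(L[...,0]<lc[0]+.085)&(L[...,1]>lc[1]+.1)
    print("wall ymax",np.percentile(L[k],[1,50,99],axis=0).round(4).tolist())
    k=near&(P[...,2]>.041)&(P[...,2]<.049)&(L[...,0]<lc[0]-.07)&(L[...,0]>lc[0]-.16)
    print("ledge",np.percentile(L[k],[1,99],axis=0).round(4).tolist())
E
```

```text
top lid ((629.4301147460938, 31.885154724121094), (300.31298828125, 158.56150817871094), 82.99041748046875)
yaw -7.009582519531252
plate 607 [201. 234.] box-ax lo [0.4813 0.1754] hi [0.5202 0.235 ] z 0.0725 world c [0.5221 0.1425]
plate 73 [224. 232.] box-ax lo [0.4812 0.1558] hi [0.5195 0.1627] z 0.0725 world c [0.5161 0.097 ]
plate 81 [159. 237.] box-ax lo [0.4884 0.2786] hi [0.5105 0.3015] z 0.0676 world c [0.5311 0.2269]
tabtop 141 [218. 226.] box-ax lo [0.4811 0.1621] hi [0.5362 0.17  ] z 0.1122 world c [0.5251 0.1028]
lug 33 [214. 217.] box-ax lo [0.5211 0.1742] hi [0.5414 0.1787] z 0.0838 world c [0.5488 0.1103]
lug 27 [222. 216.] box-ax lo [0.5223 0.1582] hi [0.5409 0.1633] z 0.0834 world c [0.5472 0.0947]
lug 45 [193. 219.] box-ax lo [0.523  0.2125] hi [0.5373 0.2227] z 0.085 world c [0.5527 0.1513]
wall ymax [[0.5464, 0.2619], [0.6394, 0.3185], [0.7023, 0.3284]]
ledge [[0.4761, -0.0295], [0.541, 0.3219]]
scene lid ((629.8357543945312, 32.44786071777344), (299.7323913574219, 161.869873046875), 83.54594421386719)
yaw -6.454055786132812
plate 252 [294. 184.] box-ax lo [0.4836 0.1721] hi [0.5215 0.2298] z 0.0711 world c [0.5219 0.1432]
plate 15 [329. 192.] box-ax lo [0.4925 0.2836] hi [0.5138 0.2972] z 0.0667 world c [0.5326 0.232 ]
tabtop 47 [279. 173.] box-ax lo [0.4837 0.1586] hi [0.5382 0.1656] z 0.1108 world c [0.5259 0.1036]
lug 16 [281. 187.] box-ax lo [0.5243 0.1668] hi [0.5398 0.1756] z 0.0824 world c [0.5479 0.1103]
lug 6 [275. 187.] box-ax lo [0.5323 0.1543] hi [0.5401 0.1606] z 0.0833 world c [0.5505 0.0961]
lug 19 [297. 190.] box-ax lo [0.5259 0.2084] hi [0.5401 0.2176] z 0.084 world c [0.5535 0.1517]
wall ymax [[0.548, 0.2572], [0.6046, 0.3149], [0.7034, 0.328]]
ledge [[0.4701, -0.0608], [0.5514, 0.3171]]
```

Box frame: yaw about -7°, with origin, plate, lug and tab all agreeing to within 1–2 mm. The lid is about 0.068 open. Plan: shut the fingers with tool x along box +y, nudge the tab until the lid is about 0.042 open, press the plate on the tab's -y side, then push home.

```bash
cat >> h.py <<'E'
th=np.deg2rad(-7.0);RB=np.array([[np.cos(th),-np.sin(th),0],[np.sin(th),np.cos(th),0],[0,0,1]]);O=np.array([.6207,.1765,0])
def w(bx,by,z): return RB@(O+np.array([bx,by,z]))
def inbox(p): return RB.T@np.array(p)-O
def st():
    s=robot.read_state();T=np.array(s["tcp_rot"])
    print("t",s["time_s"],"box mm",(1000*inbox(s["tool_pos"])).round(1),"F box",(RB.T@s["ft_force"]).round(2),"q",np.round(s["q"],2),"w",s["grip_width"])
    return s,T
def to(bx,by,z):
    s,T=st();d=T.T@(w(bx,by,z)-s["tool_pos"])
    D=np.stack([RB[:,1],RB[:,0],-RB[:,2]],1)
    print("shift",d.round(4),"rot deg",np.rad2deg(cv2.Rodrigues(T.T@D)[0].ravel()).round(2))
E
python3 -c "
from h import *
print(w(-.12,-.06,.2)); to(-.12,-.06,.2)
s,T=st(); print(T.T@(np.array([.44,-.35,.231])-s['tool_pos']))"
```

```text
[0.51116564 0.05461165 0.2       ]
t 1.1 box mm [-354.8 -796.9  231.3] F box [-0.39  0.83  1.16] q [ 1.2   0.58  0.02  1.44 -0.02  1.13 -0.06] w 0.08547434010882618
shift [ 0.5061 -0.5848  0.0313] rot deg [ -0.   -0.  -66.8]
t 1.1 box mm [-354.8 -796.9  231.3] F box [-0.39  0.83  1.16] q [ 1.2   0.58  0.02  1.44 -0.02  1.13 -0.06] w 0.08547434010882618
[ 3.24851337e-01 -2.16134184e-01  2.97354960e-04]
```

```bash
python3 -m inch '[{"x":0.04,"y":-0.027,"az":-4},{"x":0.08,"y":-0.053,"az":-10},{"x":0.12,"y":-0.08,"az":-16},{"x":0.16,"y":-0.107,"az":-22},{"x":0.2,"y":-0.133,"az":-28},{"x":0.24,"y":-0.16,"az":-34},{"x":0.28,"y":-0.19,"az":-40},{"x":0.32,"y":-0.216,"az":-46},{"x":0.345,"y":-0.26,"az":-52},{"x":0.37,"y":-0.305,"az":-58},{"x":0.395,"y":-0.35,"az":-63},{"x":0.42,"y":-0.4,"az":-66.8}]' 0 30; python3 -c "
from h import *
to(-.12,-.06,.2)"
```

```text
t 1.1 box mm [-354.8 -796.9  231.3] F box [-0.39  0.83  1.16] q [ 1.2   0.58  0.02  1.44 -0.02  1.13 -0.06] w 0.08547434010882618
shift [ 0.5061 -0.5848  0.0313] rot deg [ -0.   -0.  -66.8]validation failed for argument at $[0]...
```

```bash
python3 -m inch '[{"x":0.04,"y":-0.027,"z":0,"ax":0,"ay":0,"az":-4},{"x":0.08,"y":-0.053,"z":0,"ax":0,"ay":0,"az":-10},{"x":0.12,"y":-0.08,"z":0,"ax":0,"ay":0,"az":-16},{"x":0.16,"y":-0.107,"z":0,"ax":0,"ay":0,"az":-22},{"x":0.2,"y":-0.133,"z":0,"ax":0,"ay":0,"az":-28},{"x":0.24,"y":-0.16,"z":0,"ax":0,"ay":0,"az":-34},{"x":0.28,"y":-0.19,"z":0,"ax":0,"ay":0,"az":-40},{"x":0.32,"y":-0.216,"z":0,"ax":0,"ay":0,"az":-46},{"x":0.345,"y":-0.26,"z":0,"ax":0,"ay":0,"az":-52},{"x":0.37,"y":-0.305,"z":0,"ax":0,"ay":0,"az":-58},{"x":0.395,"y":-0.35,"z":0,"ax":0,"ay":0,"az":-63},{"x":0.42,"y":-0.4,"z":0,"ax":0,"ay":0,"az":-66.8}]' 0 30; python3 -c "
from h import *
to(-.12,-.06,.2)"
```

```text
time_s: 2.3
tool_pos: [0.4787, -0.1543, 0.2316]
tcp_rot: [[0.118, 0.993, 0.001], [0.993, -0.118, -0.0], [-0.0, 0.001, -1.0]]
ft_force: [1.8, -0.1, 0.9]
grip_width: 0.0
finger_force: 0.0
t 2.3 box mm [-126.7 -271.3  231.6] F box [1.8  0.13 0.9 ] q [ 0.5   0.34 -0.38  1.87  0.15  0.96 -0.07] w 1.476958925335828e-06
shift [0.2113 0.0074 0.0315] rot deg [0.05 0.01 0.2 ]
```

```bash
python3 -m inch '[{"x":0.04,"y":0.002,"z":0.005,"ax":0,"ay":0,"az":0},{"x":0.085,"y":0.004,"z":0.015,"ax":0,"ay":0,"az":0},{"x":0.13,"y":0.006,"z":0.025,"ax":0,"ay":0,"az":0},{"x":0.17,"y":0.0075,"z":0.031,"ax":0,"ay":0,"az":0},{"x":0.2,"y":0.0075,"z":0.031,"ax":0,"ay":0,"az":0},{"x":0.211,"y":0.0075,"z":0.04,"ax":0,"ay":0,"az":0},{"x":0.211,"y":0.0075,"z":0.06,"ax":0,"ay":0,"az":0},{"x":0.211,"y":0.0075,"z":0.08,"ax":0,"ay":0,"az":0},{"x":0.211,"y":0.0075,"z":0.1,"ax":0,"ay":0,"az":0},{"x":0.211,"y":0.0075,"z":0.1,"ax":0,"ay":0,"az":0},{"x":0.211,"y":0.0075,"z":0.1,"ax":0,"ay":0,"az":0}]'; python3 - <<'E'
from h import *
to(-.12,-.06,.084)
f=robot.grab_frame("wrist");cv2.imwrite("pics/w1.png",f["image"][:,:,::-1])
f=robot.grab_frame("scene");cv2.imwrite("pics/s1.png",cv2.resize(f["image"][80:260,160:400,::-1],(800,600),interpolation=cv2.INTER_CUBIC))
E
```

```text
time_s: 3.4
tool_pos: [0.5114, 0.0517, 0.1314]
tcp_rot: [[0.122, 0.992, -0.001], [0.992, -0.122, -0.0], [-0.0, -0.001, -1.0]]
ft_force: [0.7, 0.6, -0.1]
grip_width: 0.0002
finger_force: 0.0
t 3.4 box mm [-119.4  -62.8  131.4] F box [ 0.59  0.68 -0.11] q [ 0.08  0.48 -0.39  1.97  0.26  0.74 -0.59] w 0.00016000292228910857
shift [ 0.0028 -0.0006  0.0474] rot deg [-0.04  0.02 -0.03]
```

View pics/w1.png

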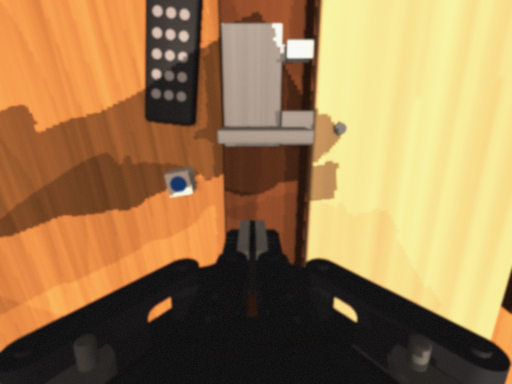

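View pics/s1.png

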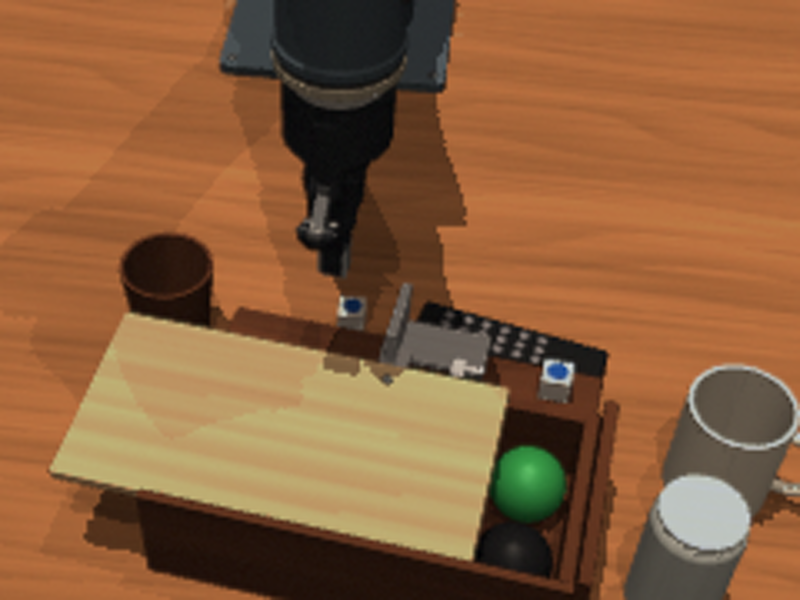

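The fingers are centred on the plate in box x (wrist col 252). The tab is ahead at row 137, spanning cols 218–314. Next: descend and nudge the lid to about 0.044.

```bash
python3 -m inch '[{"x":0.002,"y":0,"z":0.025,"ax":0,"ay":0,"az":0},{"x":0.003,"y":0,"z":0.049,"ax":0,"ay":0,"az":0},{"x":0.013,"y":0,"z":0.049,"ax":0,"ay":0,"az":0},{"x":0.023,"y":0,"z":0.049,"ax":0,"ay":0,"az":0},{"x":0.031,"y":0,"z":0.049,"ax":0,"ay":0,"az":0},{"x":0.037,"y":0,"z":0.049,"ax":0,"ay":0,"az":0},{"x":0.043,"y":0,"z":0.049,"ax":0,"ay":0,"az":0},{"x":0.048,"y":0,"z":0.049,"ax":0,"ay":0,"az":0},{"x":0.053,"y":0,"z":0.049,"ax":0,"ay":0,"az":0},{"x":0.057,"y":0,"z":0.049,"ax":0,"ay":0,"az":0},{"x":0.06,"y":0,"z":0.049,"ax":0,"ay":0,"az":0},{"x":0.06,"y":0,"z":0.049,"ax":0,"ay":0,"az":0}]'; python3 - <<'E'
from h import *
to(-.12,-.008,.070)
f=robot.grab_frame("wrist");cv2.imwrite("pics/w2.png",f["image"][:,:,::-1])
f=robot.grab_frame("scene");cv2.imwrite("pics/s2.png",cv2.resize(f["image"][110:230,230:390,::-1],(800,600),interpolation=cv2.INTER_CUBIC))
E
```

```text
time_s: 4.7
tool_pos: [0.5188, 0.1125, 0.0822]
tcp_rot: [[0.121, 0.993, -0.0], [0.993, -0.121, 0.0], [0.0, -0.0, -1.0]]
ft_force: [-0.5, -0.3, -0.4]
grip_width: -0.0005
finger_force: 0.0
t 4.7 box mm [-119.5   -1.6   82.2] F box [-0.45 -0.4  -0.38] q [-0.07  0.57 -0.35  1.98  0.31  0.64 -0.74] w -0.0005029102025315181
shift [-0.0064 -0.0005  0.0122] rot deg [-0.01 -0.02  0.03]
```

View pics/w2.png

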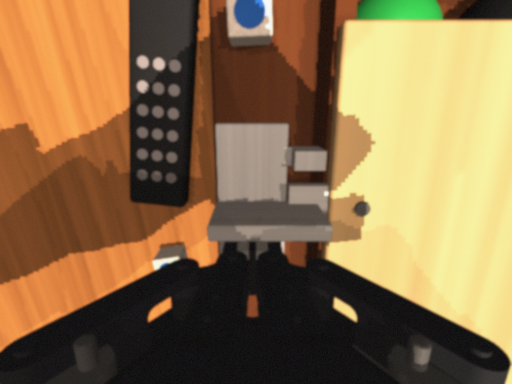

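View pics/s2.png

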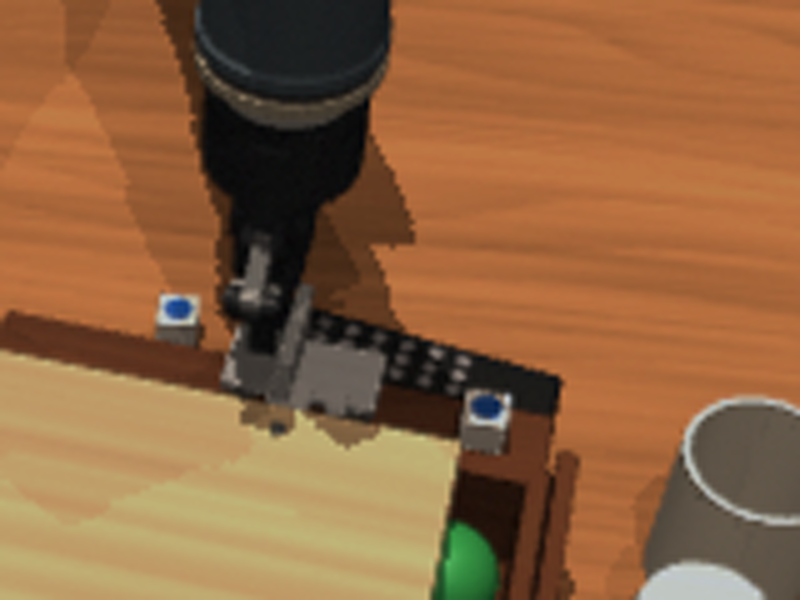

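The lid is now about 0.044 open. The ear (wrist row 195) stands just short of the lug (row 160), and the fingers are over the -y part of the plate. Back off 5 mm and press.

```bash
python3 -m inch '[{"x":-0.005,"y":0,"z":0,"ax":0,"ay":0,"az":0},{"x":-0.005,"y":0,"z":0.008,"ax":0,"ay":0,"az":0},{"x":-0.005,"y":0,"z":0.014,"ax":0,"ay":0,"az":0},{"x":-0.005,"y":0,"z":0.018,"ax":0,"ay":0,"az":0},{"x":-0.005,"y":0,"z":0.022,"ax":0,"ay":0,"az":0},{"x":-0.005,"y":0,"z":0.0235,"ax":0,"ay":0,"az":0},{"x":-0.005,"y":0,"z":0.0235,"ax":0,"ay":0,"az":0},{"x":-0.005,"y":0,"z":0.0235,"ax":0,"ay":0,"az":0}]'; python3 -c "
from h import *
to(-.12,.043,.058)"
```

```text
time_s: 5.6
tool_pos: [0.5183, 0.1064, 0.0589]
tcp_rot: [[0.122, 0.992, 0.0], [0.992, -0.122, -0.001], [-0.001, 0.0, -1.0]]
ft_force: [1.2, -4.5, 4.6]
grip_width: 0.0004
finger_force: 2.6
t 5.6 box mm [-119.3   -7.7   58.9] F box [ 1.73 -4.36  4.58] q [-0.07  0.6  -0.33  2.01  0.33  0.59 -0.75] w 0.0004411111600750897
shift [ 0.0507 -0.0008  0.0009] rot deg [ 0.01  0.04 -0.02]
```

```bash
python3 -m inch '[{"x":0,"y":0,"z":0.0015,"ax":0,"ay":0,"az":0},{"x":0,"y":0,"z":0.002,"ax":0,"ay":0,"az":0},{"x":0,"y":0,"z":0.002,"ax":0,"ay":0,"az":0}]'; python3 -c "
from h import *
for i in range(3): st(); robot.grab_frame('wrist')"
```

```text
time_s: 5.9
tool_pos: [0.5182, 0.1065, 0.0576]
tcp_rot: [[0.122, 0.993, 0.0], [0.993, -0.122, -0.001], [-0.001, 0.001, -1.0]]
ft_force: [-1.5, -4.6, 16.2]
grip_width: -0.0001
finger_force: 7.4
t 5.9 box mm [-119.4   -7.7   57.6] F box [-0.97 -4.8  16.19] q [-0.07  0.6  -0.33  2.01  0.34  0.58 -0.75] w -6.130850626054816e-05
t 5.95 box mm [-119.4   -7.7   57.6] F box [-1.63 -4.88 14.86] q [-0.07  0.6  -0.33  2.01  0.34  0.58 -0.75] w -0.00014370681263050272
t 6.0 box mm [-119.4   -7.7   57.6] F box [-1.92 -5.19 14.72] q [-0.07  0.6  -0.33  2.01  0.34  0.58 -0.75] w 0.00028144071655350326
```

The plate is bottomed out at about 15 N. Now push +y, easing off by 0.5 mm.

```bash
python3 -m inch '[{"x":0.003,"y":0,"z":-0.0005,"ax":0,"ay":0,"az":0},{"x":0.007,"y":0,"z":-0.0005,"ax":0,"ay":0,"az":0},{"x":0.011,"y":0,"z":-0.0005,"ax":0,"ay":0,"az":0},{"x":0.015,"y":0,"z":-0.0005,"ax":0,"ay":0,"az":0},{"x":0.018,"y":0,"z":-0.0005,"ax":0,"ay":0,"az":0},{"x":0.018,"y":0,"z":-0.0005,"ax":0,"ay":0,"az":0}]'; python3 -c "
from h import *
to(-.12,.043,.0575)"
```

```text
time_s: 6.65
tool_pos: [0.5201, 0.1231, 0.0577]
tcp_rot: [[0.123, 0.992, -0.001], [0.992, -0.123, -0.003], [-0.003, -0.0, -1.0]]
ft_force: [-2.6, -8.5, 10.8]
grip_width: -0.0
finger_force: 5.8
t 6.65 box mm [-119.5    9.    57.7] F box [-1.56 -8.79 10.82] q [-0.11  0.61 -0.32  1.99  0.33  0.59 -0.78] w -1.6246584492210398e-06
shift [ 0.034  -0.0005  0.0001] rot deg [-0.02  0.15 -0.06]
```

```bash
python3 -m inch '[{"x":0.004,"y":0,"z":0,"ax":0,"ay":0,"az":0},{"x":0.008,"y":0,"z":0,"ax":0,"ay":0,"az":0},{"x":0.012,"y":0,"z":0,"ax":0,"ay":0,"az":0},{"x":0.016,"y":0,"z":0,"ax":0,"ay":0,"az":0},{"x":0.02,"y":0,"z":0,"ax":0,"ay":0,"az":0},{"x":0.024,"y":0,"z":0,"ax":0,"ay":0,"az":0},{"x":0.027,"y":0,"z":0,"ax":0,"ay":0,"az":0},{"x":0.027,"y":0,"z":0,"ax":0,"ay":0,"az":0}]'; python3 - <<'E'
from h import *
to(-.12,.043,.0575)
f=robot.grab_frame("wrist");cv2.imwrite("pics/w3.png",f["image"][:,:,::-1])
E
```

```text
time_s: 7.45
tool_pos: [0.5234, 0.1499, 0.0577]
tcp_rot: [[0.123, 0.992, -0.001], [0.992, -0.123, -0.003], [-0.003, -0.0, -1.0]]
ft_force: [-1.1, -7.9, 11.1]
grip_width: 0.0001
finger_force: 5.6
t 7.45 box mm [-119.5   36.    57.7] F box [-0.16 -7.93 11.08] q [-0.15  0.62 -0.32  1.97  0.33  0.61 -0.81] w 8.936343594898636e-05
shift [ 0.007  -0.0005  0.0002] rot deg [-0.02  0.15 -0.06]
```

View pics/w3.png

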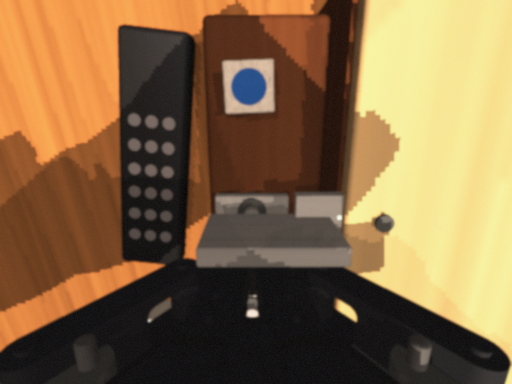

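The ear is now over the lug and the tab is at row 240, with the chalk clear ahead at row 87. About 7 mm remains.

```bash
python3 -m inch '[{"x":0.002,"y":0,"z":0,"ax":0,"ay":0,"az":0},{"x":0.004,"y":0,"z":0,"ax":0,"ay":0,"az":0},{"x":0.006,"y":0,"z":0,"ax":0,"ay":0,"az":0},{"x":0.007,"y":0,"z":0,"ax":0,"ay":0,"az":0},{"x":0.007,"y":0,"z":0,"ax":0,"ay":0,"az":0}]'; python3 -c "
from h import *
st()"
```

```text
time_s: 8.0
tool_pos: [0.5239, 0.1547, 0.0576]
tcp_rot: [[0.124, 0.992, -0.002], [0.992, -0.124, -0.005], [-0.005, -0.001, -1.0]]
ft_force: [-2.2, -14.1, 14.5]
grip_width: 0.0004
finger_force: 5.9
t 8.0 box mm [-119.5   40.9   57.6] F box [ -0.44 -14.22  14.49] q [-0.17  0.62 -0.32  1.96  0.33  0.62 -0.82] w 0.0003838574286721083
```

```bash
python3 -m inch '[{"x":0.001,"y":0,"z":0,"ax":0,"ay":0,"az":0},{"x":0.0015,"y":0,"z":0,"ax":0,"ay":0,"az":0},{"x":0.0015,"y":0,"z":0,"ax":0,"ay":0,"az":0}]'; python3 -c "
from h import *
st()"
```

```text
time_s: 8.3
tool_pos: [0.5239, 0.1547, 0.0576]
tcp_rot: [[0.125, 0.992, -0.002], [0.992, -0.126, -0.007], [-0.007, -0.001, -1.0]]
ft_force: [-3.4, -17.7, 16.4]
grip_width: -0.0002
finger_force: 6.0
t 8.3 box mm [-119.6   40.9   57.6] F box [ -1.18 -17.94  16.38] q [-0.17  0.62 -0.32  1.96  0.33  0.62 -0.82] w -0.00015491763733996666
```

The lid is at the hard stop: no further motion while the force rises. Let the catch up with the lid still lightly held, then back off and rise.

```bash
python3 -m inch '[{"x":-0.002,"y":0,"z":-0.004,"ax":0,"ay":0,"az":0},{"x":-0.002,"y":0,"z":-0.01,"ax":0,"ay":0,"az":0},{"x":-0.002,"y":0,"z":-0.016,"ax":0,"ay":0,"az":0},{"x":-0.002,"y":0,"z":-0.02,"ax":0,"ay":0,"az":0},{"x":-0.01,"y":0,"z":-0.021,"ax":0,"ay":0,"az":0},{"x":-0.025,"y":0,"z":-0.025,"ax":0,"ay":0,"az":0},{"x":-0.04,"y":0,"z":-0.06,"ax":0,"ay":0,"az":0},{"x":-0.06,"y":0,"z":-0.1,"ax":0,"ay":0,"az":0},{"x":-0.09,"y":0,"z":-0.14,"ax":0,"ay":0,"az":0},{"x":-0.09,"y":0,"z":-0.14,"ax":0,"ay":0,"az":0},{"x":-0.09,"y":0,"z":-0.14,"ax":0,"ay":0,"az":0}]'; python3 - <<'E'
from h import *
st()
f=robot.grab_frame("wrist");cv2.imwrite("pics/w4.png",f["image"][:,:,::-1])
P=cloud(f);B=P@RB-O
def show(n,x0,x1,y0,y1,z0=.05,z1=.12):
    k=(B[...,0]>x0)&(B[...,0]<x1)&(B[...,1]>y0)&(B[...,1]<y1)&(B[...,2]>z0)&(B[...,2]<z1)
    print(n,k.sum(),np.percentile(B[k],[3,50,97],axis=0).round(4).tolist() if k.any() else "")
show("plate",-.135,-.105,-.015,.045);show("lug",-.096,-.084,.03,.05,.06,.1);show("tabtop",-.145,-.08,.03,.09,.105,.12)
E
```

```text
time_s: 9.4
tool_pos: [0.514, 0.0693, 0.1982]
tcp_rot: [[0.124, 0.992, 0.002], [0.992, -0.124, 0.0], [0.0, 0.002, -1.0]]
ft_force: [-0.1, 0.6, -0.3]
grip_width: 0.0002
finger_force: 0.0
t 9.4 box mm [-119.   -45.   198.2] F box [-0.22  0.55 -0.27] q [ 0.07  0.4  -0.41  1.88  0.2   0.9  -0.56] w 0.00023877240950239306
plate 2095 [[-0.1341, -0.0126, 0.0708], [-0.1202, 0.0166, 0.0721], [-0.1059, 0.0433, 0.0734]]
lug 180 [[-0.0957, 0.0362, 0.0719], [-0.09, 0.0406, 0.085], [-0.0843, 0.0456, 0.0862]]
tabtop 905 [[-0.1374, 0.0543, 0.1066], [-0.1115, 0.0578, 0.1119], [-0.0853, 0.0619, 0.1132]]
```

View pics/w4.png

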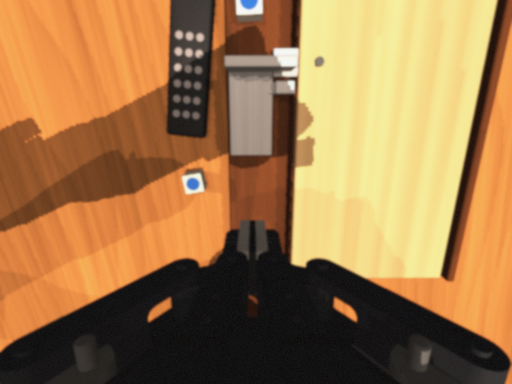

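The plate is back up at 72 mm, the lug is up at 85 mm behind the ear, and the tab face is at y = 54 mm, so the lid is at 0. The lid is shut and locked and the robot is clear.

```bash
python3 -c "
from station import robot
print(robot.sign_off())"
```

```text
the job is handed in; nothing more can be done
None
```

The lid is shut against its stop and locked, with the catch sprung up behind the ear. The arm is clear, nothing else was touched, and I handed the job in at about 9.5 s; no verdict came back.

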